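# Lock the sprung gate of a flask cradle

## Robot

A 6-joint arm with a two-finger parallel gripper is mounted at the origin on a cart in front of the work surface, level with it; the furniture and walls round the work are solid. World frame = base frame: x ahead of the robot, y to its left, z up, the work surface at z = 0. Lengths are in m, angles in rad, forces in N, time in s.
With the tool pointing down it reaches from about 0.25 to 0.775 m from the base axis. Payload 4 kg.
Tool frame: the origin (TCP) lies between the finger pads; the fingertips stand 25 mm ahead of it and the grasp point (between the pads) lies 6 mm ahead of it (bot.tip_extent is the distance from the TCP to the fingertips, in m); z points along the fingers, y is the line along which they close (so a half turn about z gives the same grasp; the last joint's range is limited). The gripper opens to 85 mm and grips with 20 to 120 N. Pads are 22 mm wide; open, the fingers measure 114 mm over their backs; the gripper's body (76 mm by 85 mm) begins 54 mm behind the grasp point. The pads swing forward as they close: fully open they stand 13 mm farther back than shut.
Start: joints at [1.128, 0.087, 1.371, -0, 1.684, -0.103], TCP at [0.183, 0.519, 0.256] pointing down, gripper open.
Joint ranges: [-3.1, 3.1], [-0.76, 2.03], [0.27, 2.55], [-1.08, 4.22], [0.17, 2.65], [-2.57, 2.57]. Speed limits (rad/s): [2.79, 2.79, 3.14, 3.14, 3.14, 3.14].

## Interface

Orientations are given as a unit quaternion [x, y, z, w].
In Python, from station import bot gives the robot as it stands.
- The arm moves only by the shell command python3 -m creep 'ROWS'. ROWS is JSON, a list of rows, each a list of 3 entries, a list of its own where there are three numbers: the closure, from 0 (fully open) to 1 (shut), then the shift along the tool's x, y, z in mm, then the turn, a rotation vector about the tool's x, y, z in rad. In form: [[grip, [dx, dy, dz], [wx, wy, wz]], ...]. A call has 1 to 10 rows; each row is the pose to reach, as a shift and turn from the pose commanded when the call began, along the tool's axes at that moment; what a row does not reach only later rows make up. A row lasts 1/10 s, in which the tool goes at most 50 mm and 8.59 degrees, less where a joint would pass 70% of its speed; a pose out of reach is approached as far as the arm can. A call with a gripper value outside its range is refused whole. The fingers move at their own pace and stop on an object; the grip force is fixed at half the most. Time passes only in rows, so rows that repeat a pose let the fingers close. It gives the time, the measured TCP pose, the force, the opening and the grip force at its end, in the units of the state.
- bot.get_obs(): the state, without advancing time (a new reading comes with each control period).
- bot.read_camera(name): name is "scene" or "top" or "wrist"; returns the picture (400x640x3 uint8, red, green, blue); there is no depth.
- bot.calibration(name): a dict with "fx", "fy", "cx", "cy" (pixels), "dist_coeffs" ([k1, k2, p1, p2, k3] as OpenCV has them; the pictures are not rectified), "view" (4x4, takes a point from world to camera coordinates); the wrist camera has in their place "T_tool_cam" (4x4, takes a point from camera to tool coordinates, whose origin is the TCP and whose axes are the flange's). Camera axes: x right, y up, looking along -z (the intrinsics and any distortion apply to the point x, -y, -z); pixel columns grow to the right and rows downward; lengths in m; the calibration is good to about 2 mm. A picture is of the moment at which its call begins: read the wrist's pose just before it. calibration takes no time and is no camera call.
- bot.hand_in(): hands the job in; it is judged then, once.
Trained networks look in the newest picture that a camera, given by its name, has taken for a name from the list of things; names that differ only in an ending like _2 or _b are one class to them, and where a whole thing is asked for, a point or a joint stands for the part that bears it (a point fixed in the world has none). Each returns a list of dicts, best first, with "conf" (0 to 1); they miss things now and then, are a little off and sometimes report something else, mostly with a low value. They report only what shows in the picture. A call takes as long as a camera call. They do not tell look-alikes from the thing itself.
- bot.regions_of(query, camera): "pixels" (400x640 bool, what is visible of it) and "position" ([column, row] in pixels, amid what is visible of it).
- bot.mark_of(query, camera): "position" ([column, row] in pixels: a listed point, or the origin of a listed thing).
The state is a dict: "time_s": time; "joint_pos": joint angles; "qvel": joint speeds; "effort": joint torques, N m; "position": TCP position; "eef_rot": TCP orientation; "contact_force": force on the tool from outside, world axes, zero at the start; "wrist_torque": the same for the moment, N m; "opening": finger opening in m; "grip_force": force on a finger pad.
Only numpy, scipy, OpenCV 4.12 (cv2) and the standard library are available. Lean on these libraries where they do the work, as an engineer would, in place of code of your own. Each camera call takes 0.05 s, during which the arm holds its last target. There are 200 camera calls.

## Task

Secure the conical flask in its cradle: by its grey knob, swing the sprung gate bar shut across the open side and, holding it there, push the knob down so that its pin drops into the last slot of the curved strip, next to the white base plate (not the halfway slot). Let go so that the gate stays locked, and do not push the flask about or tip it.

Things in the scene. Friction and masses are not known exactly. Their poses are not given: they have to be found in the camera images.
- knob_grip (a point): Centre of the grey plastic upright knob, 24 mm thick, 34 mm high, on a 10 mm steel pin at the gate bar's free end; it spins freely. Pin up, as found: knob centre 91 mm above the worktop, pin tip 30, collar below the knob 46. It pushes down up to 18 mm (about 1 N friction) and stays where left; down in a slot its centre is at about 73. The strip's top is at 24 mm, so carry it along up.
- gate_hinge (a point): Vertical hinge axis of the gate bar (60 mm pillar with wound spring), 37 mm above the worktop. The knob moves on a 140 mm circle about it. A spring holds the bar at its open stop; shutting turns it 1.30 rad anticlockwise seen from above, to over the shut slot (0.15 rad more is possible). Force at the knob grows from 1 to 3.5 N; let go unlocked, it springs back.
- shut_slot (a point): Middle of the dark floor, 11 mm above the worktop, of the last slot in the curved strip (dark foot, bright raised top) under the knob's path, at the white base plate, 140 mm from the hinge: here the gate is shut. 26 mm wide along the path, 13 mm deep, open to both sides. A like slot halfway (bar turned 0.65 rad) is the wrong one.
- flask_mid (a point): Centre, half-way up, of the glass conical flask (95 mm base, 113 mm high) standing loose on the cradle's 10 mm base plate between 36 mm high wire rails, its axis about 110 mm from the shut slot. Its mouth is 123 mm above the worktop; z is its upright axis. It stays there.
There are look-alikes about, which are no part of the job. Leave any black or brown look-alike of the part that bears flask_mid alone.

How it is judged:
At the end, for the whole second after the job is handed in: The knob is over the shut slot (within 13 mm, seen from above) and pushed down so that its pin sits in the slot (knob centre lower than 81 mm), held there by the slot alone; the flask stands upright (within 10 degrees) within 20 mm of where it was (horizontal distance between knob_grip and shut_slot below 0.013 m and height (world z) of knob_grip below 0.081 m and distance of flask_mid from where it was at the start of the episode below 0.02 m and angle between flask_mid's own z axis and vertical below 0.17 rad); the robot touches nothing.
It fails at once if the flask is pushed more than 20 mm or tipped by more than 15 degrees (distance of flask_mid from where it was at the start of the episode above 0.02 m or angle between flask_mid's own z axis and vertical above 0.26 rad).
It also fails if it takes over 35 s, if anything falls off the work surface, if the arm or the gripper's body presses on something with over 40 N, if the wrist force passes 120 N, or if a joint passes its speed limit or range.

## Working session

There is one attempt and no reset: what is moved stays moved. The work goes in short steps, Python scripts to look and compute and a shell command to move; the robot and the scene stay as the last step left them, time stands still between calls to the robot, and variables do not carry over. Pictures are saved under pics/ and viewed, at most 10 in all, crops included, and the job is handed in when it is done.

```bash
mkdir -p pics; cat > h.py <<'E'
import numpy as np, cv2
from station import bot
from scipy.spatial.transform import Rotation as R
def ray(cam,px,obs=None):
    c=bot.calibration(cam)
    K=np.array([[c['fx'],0,c['cx']],[0,c['fy'],c['cy']],[0,0,1]])
    u=cv2.undistortPoints(np.array([[px]],float),K,np.array(c['dist_coeffs'],float))[0,0]
    d=np.array([u[0],-u[1],-1])
    if cam=='wrist':
        T=np.eye(4);T[:3,:3]=R.from_quat(obs['eef_rot']).as_matrix();T[:3,3]=obs['position']
        M=T@np.array(c['T_tool_cam'])
    else: M=np.linalg.inv(np.array(c['view']))
    d=M[:3,:3]@d
    return M[:3,3],d/np.linalg.norm(d)
def atz(r,z): o,d=r; return o+d*(z-o[2])/d[2]
def tri(rs):
    A=sum(np.eye(3)-np.outer(d,d) for o,d in rs); b=sum((np.eye(3)-np.outer(d,d))@o for o,d in rs)
    p=np.linalg.solve(A,b); return p,[np.linalg.norm(np.cross(p-o,d)) for o,d in rs]
E
python3 - <<'E'
from h import *
np.set_printoptions(precision=3,suppress=True)
Z=dict(knob_grip=.091,gate_hinge=.037,shut_slot=.011,flask_mid=.066)
ims=[]
for cam in ('scene','top','wrist'):
    obs=bot.get_obs()
    im=bot.read_camera(cam)[:,:,::-1].copy()
    cv2.imwrite(f'pics/{cam}0.png',im)
    for q,z in Z.items():
        for m in bot.mark_of(q,cam)[:4]:
            print(cam,q,round(m['conf'],2),np.round(m['position']),atz(ray(cam,m['position'],obs),z))
print(bot.get_obs()['time_s'],bot.get_obs()['eef_rot'])
E
```

```text
scene knob_grip 0.45 [397. 218.] [ 0.534 -0.09   0.091]
scene gate_hinge 0.8 [332. 240.] [0.457 0.018 0.037]
scene shut_slot 0.78 [340. 207.] [0.59  0.066 0.011]
scene flask_mid 0.9 [451. 230.] [ 0.585 -0.195  0.066]
scene flask_mid 0.66 [299. 205.] [0.491 0.12  0.066]
scene flask_mid 0.58 [229. 168.] [0.521 0.343 0.066]
top knob_grip 0.64 [378. 190.] [ 0.532 -0.094  0.091]
top gate_hinge 0.95 [329. 222.] [0.454 0.029 0.037]
top shut_slot 0.95 [313. 168.] [0.6   0.067 0.011]
top shut_slot 0.6 [377. 188.] [ 0.543 -0.104  0.011]
top flask_mid 0.97 [291. 208.] [0.492 0.126 0.066]
top flask_mid 0.92 [416. 224.] [ 0.444 -0.192  0.066]
top flask_mid 0.58 [212. 193.] [0.534 0.331 0.066]
top flask_mid 0.58 [413. 168.] [ 0.586 -0.189  0.066]
0.75 [0.169 0.986 0.    0.   ]
```

View pics/scene0.png

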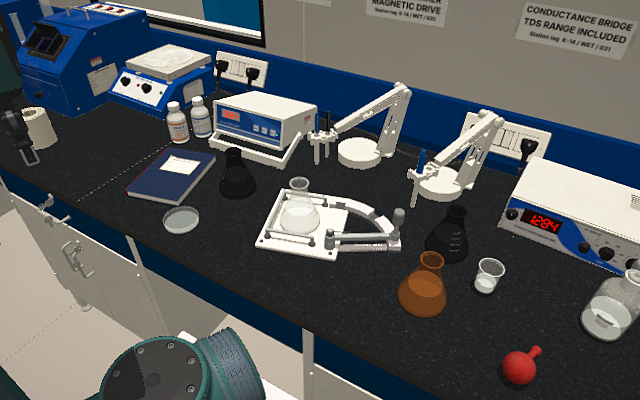

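View pics/top0.png

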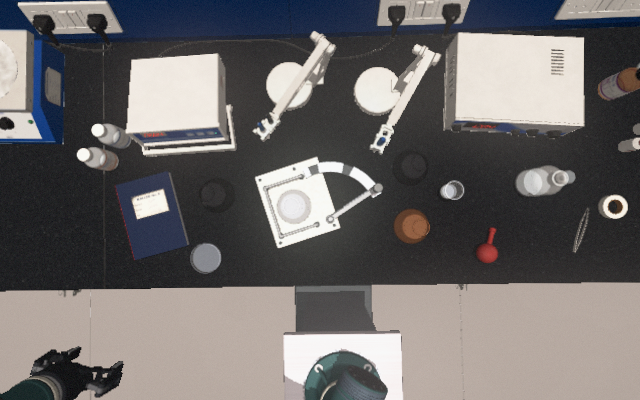

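The scene view shows the clear flask in its white cradle at (299,205), the hinge pillar at (332,240), the knob at (397,215) and the slot at (345,205). The top view agrees: hinge (329,222), knob (378,190), shut slot (313,168). The black and brown flasks are the decoys. Next I move closer for a wrist view.

```bash
python3 -m creep '[[0,[-425,-400,0],[0,0,0]],[0,[-425,-400,0],[0,0,0]],[0,[-425,-400,0],[0,0,0]],[0,[-425,-400,0],[0,0,0]],[0,[-425,-400,0],[0,0,0]],[0,[-425,-400,0],[0,0,0]],[0,[-425,-400,0],[0,0,0]],[0,[-425,-400,0],[0,0,0]],[0,[-425,-400,0],[0,0,0]],[0,[-425,-400,0],[0,0,0]]]'
cat > look.py <<'E'
from h import *
import sys
np.set_printoptions(precision=3,suppress=True)
Z=dict(knob_grip=.091,gate_hinge=.037,shut_slot=.011,flask_mid=.066)
for cam in ('wrist','top','scene'):
    obs=bot.get_obs()
    im=bot.read_camera(cam)[:,:,::-1].copy()
    cv2.imwrite(f'pics/{cam}{sys.argv[1]}.png',im)
    if cam=='wrist': print(bot.calibration(cam)['T_tool_cam'],obs['position'],obs['eef_rot'])
    for q,z in Z.items():
        for m in bot.mark_of(q,cam)[:3]:
            print(cam,q,round(m['conf'],2),np.round(m['position']),atz(ray(cam,m['position'],obs),z))
print(bot.get_obs()['time_s'])
E
python3 look.py 1
```

```text
time_s: 1.75
position: [0.4129, 0.0722, 0.2568]
eef_rot: [0.169, 0.986, 0.0, 0.001]
contact_force: [1.0, 0.8, -0.5]
opening: 0.0856
grip_force: 0.0
[[-0.     0.955  0.295  0.075]
 [ 1.     0.001 -0.001 -0.001]
 [-0.001  0.295 -0.955 -0.118]
 [ 0.     0.     0.     1.   ]] [0.413 0.072 0.257] [0.169 0.986 0.    0.001]
wrist knob_grip 0.79 [229. 312.] [ 0.533 -0.088  0.091]
wrist gate_hinge 0.57 [296. 221.] [0.465 0.022 0.037]
wrist shut_slot 0.92 [357. 280.] [0.598 0.07  0.011]
wrist flask_mid 0.91 [133. 259.] [ 0.434 -0.187  0.066]
wrist flask_mid 0.83 [379. 226.] [0.495 0.123 0.066]
wrist flask_mid 0.82 [550. 194.] [0.524 0.328 0.066]
top knob_grip 0.6 [376. 186.] [ 0.541 -0.09   0.091]
top gate_hinge 0.85 [332. 221.] [0.456 0.021 0.037]
top shut_slot 0.58 [313. 173.] [0.586 0.07  0.011]
top flask_mid 0.97 [289. 208.] [0.492 0.131 0.066]
top flask_mid 0.92 [212. 194.] [0.531 0.331 0.066]
top flask_mid 0.73 [412. 165.] [ 0.595 -0.187  0.066]
scene knob_grip 0.48 [400. 216.] [ 0.543 -0.093  0.091]
scene gate_hinge 0.69 [331. 240.] [0.457 0.02  0.037]
scene flask_mid 0.81 [232. 172.] [0.513 0.329 0.066]
scene flask_mid 0.78 [301. 204.] [0.497 0.121 0.066]
scene flask_mid 0.68 [452. 230.] [ 0.585 -0.195  0.066]
2.5
```

View pics/wrist1.png

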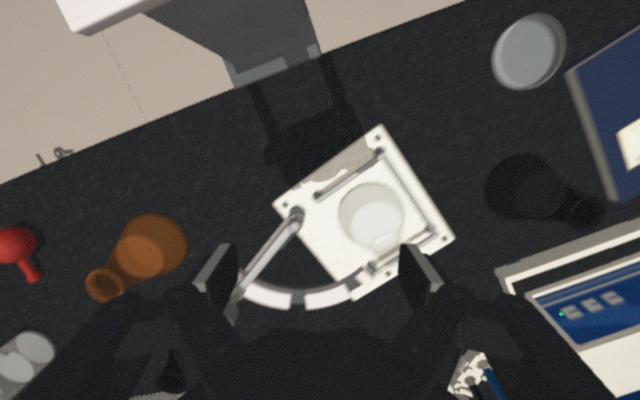

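The wrist view shows the slot at (357,280) beside the white plate, the hinge at (296,215), and the knob partly behind the left finger at about (229,312). All three views put the knob at about (0.536, -0.091). I'll go above it and look once more.

```bash
python3 -m creep '[[0.2,[-170,-113,0],[0,0,0]],[0.2,[-170,-113,20],[0,0,0]],[0.2,[-170,-113,40],[0,0,0]],[0.2,[-170,-113,80],[0,0,0]],[0.2,[-170,-113,80],[0,0,0]],[0.2,[-170,-113,80],[0,0,0]],[0.2,[-170,-113,80],[0,0,0]]]'
python3 look.py 2
```

```text
time_s: 3.2
position: [0.5347, -0.0889, 0.1757]
eef_rot: [0.169, 0.986, 0.0, -0.001]
contact_force: [0.3, -1.0, 0.7]
opening: 0.0682
grip_force: 0.0
[[-0.     0.955  0.295  0.075]
 [ 1.     0.    -0.001 -0.001]
 [-0.001  0.295 -0.955 -0.118]
 [ 0.     0.     0.     1.   ]] [ 0.535 -0.089  0.176] [ 0.169  0.986  0.    -0.001]
wrist gate_hinge 0.95 [418.  75.] [0.464 0.028 0.037]
wrist shut_slot 0.7 [475. 189.] [0.596 0.069 0.011]
wrist shut_slot 0.69 [317. 213.] [ 0.565 -0.101  0.011]
wrist flask_mid 0.88 [558.  71.] [0.497 0.123 0.066]
wrist flask_mid 0.8 [162. 136.] [ 0.44  -0.191  0.066]
wrist flask_mid 0.78 [240. 286.] [ 0.592 -0.189  0.066]
top gate_hinge 0.61 [329. 220.] [0.46  0.028 0.037]
top shut_slot 0.58 [313. 171.] [0.591 0.068 0.011]
top flask_mid 0.95 [211. 193.] [0.534 0.332 0.066]
top flask_mid 0.81 [417. 226.] [ 0.438 -0.194  0.066]
top flask_mid 0.66 [292. 207.] [0.494 0.123 0.066]
scene gate_hinge 0.7 [332. 240.] [0.459 0.02  0.037]
scene shut_slot 0.81 [343. 205.] [0.601 0.065 0.011]
scene shut_slot 0.7 [301. 206.] [0.543 0.149 0.011]
scene flask_mid 0.97 [232. 172.] [0.514 0.328 0.066]
scene flask_mid 0.9 [452. 228.] [ 0.591 -0.194  0.066]
scene flask_mid 0.89 [303. 206.] [0.491 0.112 0.066]
3.95
```

View pics/wrist2.png

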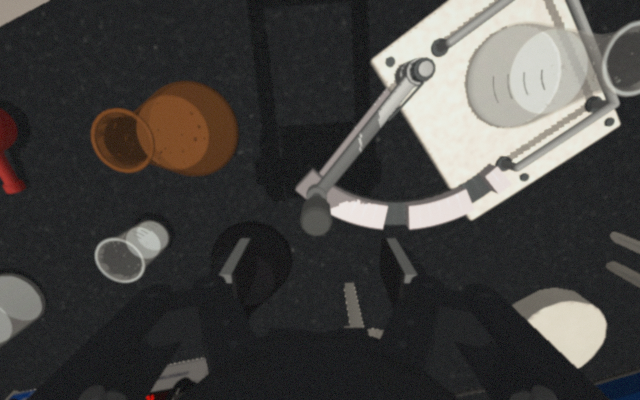

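Clear view: the knob top is at about (317,219), the halfway slot at (397,215), the shut slot at (481,188) and the hinge at (421,69). Computing positions.

```bash
python3 - <<'E'
from h import *
np.set_printoptions(precision=4,suppress=True)
o=bot.get_obs(); f=lambda p,z: atz(ray('wrist',p,o),z)
print(f((317,220),.108),f((316,212),.091),f((482,187),.018),f((397,216),.018),f((421,69),.060))
M=R.from_quat(o['eef_rot']).as_matrix();print(M,o['position'])
E
```

```text
[ 0.5361 -0.0907  0.108 ] [ 0.536  -0.0915  0.091 ] [0.5939 0.0727 0.018 ] [ 0.5954 -0.0204  0.018 ] [0.4617 0.0225 0.06  ]
[[-0.9428  0.3333 -0.0001]
 [ 0.3333  0.9428  0.0001]
 [ 0.0001  0.0001 -1.    ]] [ 0.535  -0.0891  0.1762]
```

```bash
python3 -m creep '[[0.2,[-2,-2,35],[0,0,0]],[0.2,[-2,-2,74],[0,0,0]],[0.2,[-2,-2,74],[0,0,0]],[1,[-2,-2,74],[0,0,0]],[1,[-2,-2,74],[0,0,0]],[1,[-2,-2,74],[0,0,0]],[1,[-2,-2,74],[0,0,0]],[1,[-2,-2,74],[0,0,0]],[1,[-2,-2,74],[0,0,0]]]'
```

```text
time_s: 4.85
position: [0.5374, -0.0918, 0.1035]
eef_rot: [0.169, 0.986, -0.0, 0.002]
contact_force: [3.6, 0.7, 0.5]
opening: 0.0219
grip_force: 58.6
```

```bash
cat > arc.py <<'E'
from h import *
o=bot.get_obs();M=R.from_quat(o['eef_rot']).as_matrix()
h=np.array([.460,.0235]);p=np.array(o['position'])[:2];r=p-h
print('r',np.linalg.norm(r),'ang',np.arctan2(r[1],r[0]),o['contact_force'])
for a in np.arange(.13,1.5,.13):
    c,s=np.cos(a),np.sin(a);q=h+np.array([[c,-s],[s,c]])@r
    print(round(a,2),np.round(1000*(M.T@np.append(q-p,0))[:2]).astype(int),np.round(q,4))
E
python3 arc.py
```

```text
r 0.13889137025990567 ang -0.9794735322217748 [3.60499269 0.7480397  0.53143494]
0.13 [-10  15] [ 0.5517 -0.0808]
0.26 [-18  31] [ 0.5645 -0.068 ]
0.39 [-23  49] [ 0.5755 -0.0537]
0.52 [-26  66] [ 0.5845 -0.0381]
0.65 [-27  84] [ 0.5914 -0.0214]
0.78 [-26 102] [ 0.5961 -0.004 ]
0.91 [-22 120] [0.5986 0.0139]
1.04 [-16 137] [0.5986 0.0319]
1.17 [ -8 153] [0.5964 0.0498]
1.3 [  2 168] [0.5918 0.0673]
1.43 [ 14 182] [0.585 0.084]
```

```bash
python3 -m creep '[[1,[-10,15,0],[0,0,0]],[1,[-18,31,0],[0,0,0]],[1,[-23,49,0],[0,0,0]],[1,[-26,66,0],[0,0,0]],[1,[-27,84,0],[0,0,0]],[1,[-27,84,0],[0,0,0]]]'; python3 arc.py | head -1
```

```text
time_s: 5.45
position: [0.5934, -0.0208, 0.1031]
eef_rot: [0.168, 0.986, -0.001, 0.004]
contact_force: [7.9, -5.5, -0.9]
opening: 0.0224
grip_force: 58.9
r 0.14057836417658712 ang -0.32055722974868633 [ 7.86749819 -5.45284425 -0.92381263]
```

```bash
python3 -m creep '[[1,[-2,18,0],[0,0,0]],[1,[2,36,0],[0,0,0]],[1,[8,53,0],[0,0,0]],[1,[17,69,0],[0,0,0]],[1,[27,84,0],[0,0,0]],[1,[27,84,0],[0,0,0]],[1,[27,84,0],[0,0,0]]]'; python3 arc.py | head -1; python3 look.py 3 | grep -E 'hinge|slot|knob|^[0-9]'
```

```text
time_s: 6.15
position: [0.5953, 0.068, 0.1032]
eef_rot: [0.168, 0.986, 0.001, 0.004]
contact_force: [8.3, -1.1, -2.0]
opening: 0.0223
grip_force: 59.0
r 0.14245320291970626 ang 0.31785714411831867 [ 8.29182809 -1.07616412 -2.0141237 ]
wrist knob_grip 0.74 [316. 255.] [0.593 0.067 0.091]
wrist gate_hinge 0.69 [181.  49.] [0.463 0.026 0.037]
wrist shut_slot 0.74 [319. 254.] [0.636 0.054 0.011]
wrist shut_slot 0.7 [319. 205.] [0.595 0.069 0.011]
top gate_hinge 0.92 [331. 222.] [0.453 0.023 0.037]
top shut_slot 0.92 [312. 172.] [0.59  0.072 0.011]
scene knob_grip 0.47 [344. 182.] [0.588 0.06  0.091]
scene gate_hinge 0.67 [332. 238.] [0.464 0.023 0.037]
scene shut_slot 0.95 [341. 207.] [0.592 0.066 0.011]
6.9
```

View pics/wrist3.png

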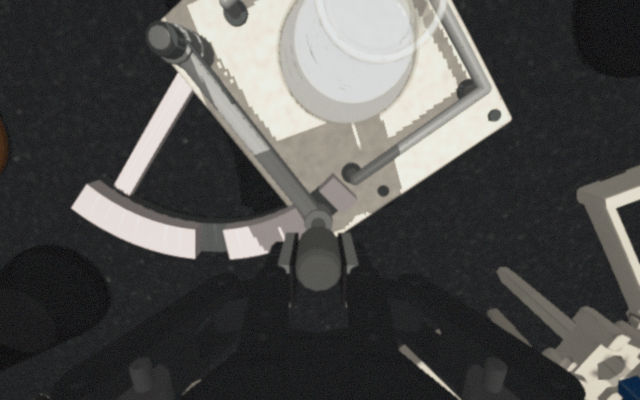

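The wrist view shows the knob held at (318,260). The bar lies across the open side, and the last pale block of the strip, by the plate, is at (336,193), so the pin is over the shut slot. I'll push down now.

```bash
python3 -m creep '[[1,[-1,0,5],[0,0,0]],[1,[-1,0,10],[0,0,0]],[1,[-1,0,14],[0,0,0]],[1,[-1,0,17],[0,0,0]],[1,[-1,0,18],[0,0,0]],[1,[-1,0,18],[0,0,0]]]'
```

```text
time_s: 7.5
position: [0.5963, 0.0664, 0.0872]
eef_rot: [0.169, 0.986, 0.0, 0.004]
contact_force: [3.6, -1.9, 6.9]
opening: 0.0223
grip_force: 59.9
```

```bash
python3 -m creep '[[1,[-1,0,3],[0,0,0]],[1,[-1,0,3],[0,0,0]],[0.45,[-1,0,0],[0,0,0]],[0.45,[-1,0,0],[0,0,0]],[0.45,[-1,0,0],[0,0,0]],[0.45,[-1,0,-30],[0,0,0]],[0.45,[-1,0,-70],[0,0,0]],[0.45,[-1,0,-100],[0,0,0]],[0.45,[-1,0,-100],[0,0,0]],[0.45,[-1,0,-100],[0,0,0]]]'; python3 look.py 4 | grep -E 'hinge|slot|knob|flask|^[0-9]'
```

```text
time_s: 8.5
position: [0.5941, 0.0666, 0.1841]
eef_rot: [0.169, 0.986, 0.0, -0.0]
contact_force: [0.4, -0.1, -0.7]
opening: 0.0467
grip_force: 0.0
wrist knob_grip 0.95 [312. 204.] [0.591 0.062 0.091]
wrist knob_grip 0.37 [343.  67.] [0.502 0.117 0.091]
wrist gate_hinge 0.88 [227.  72.] [0.465 0.026 0.037]
wrist shut_slot 0.76 [320. 181.] [0.594 0.069 0.011]
wrist flask_mid 0.88 [ 82. 275.] [ 0.593 -0.186  0.066]
wrist flask_mid 0.78 [599.  20.] [0.531 0.322 0.066]
wrist flask_mid 0.65 [342.  65.] [0.497 0.12  0.066]
top gate_hinge 0.85 [330. 220.] [0.458 0.027 0.037]
top shut_slot 0.82 [313. 170.] [0.594 0.068 0.011]
top flask_mid 0.93 [409. 168.] [ 0.587 -0.179  0.066]
top flask_mid 0.85 [213. 193.] [0.533 0.326 0.066]
top flask_mid 0.6 [416. 226.] [ 0.44  -0.192  0.066]
scene knob_grip 0.63 [347. 186.] [0.577 0.048 0.091]
scene gate_hinge 0.91 [332. 236.] [0.468 0.026 0.037]
scene shut_slot 0.95 [341. 205.] [0.598 0.069 0.011]
scene flask_mid 0.75 [300. 205.] [0.491 0.119 0.066]
scene flask_mid 0.72 [232. 173.] [0.51  0.326 0.066]
scene flask_mid 0.57 [451. 228.] [ 0.591 -0.192  0.066]
9.25
```

View pics/wrist4.png

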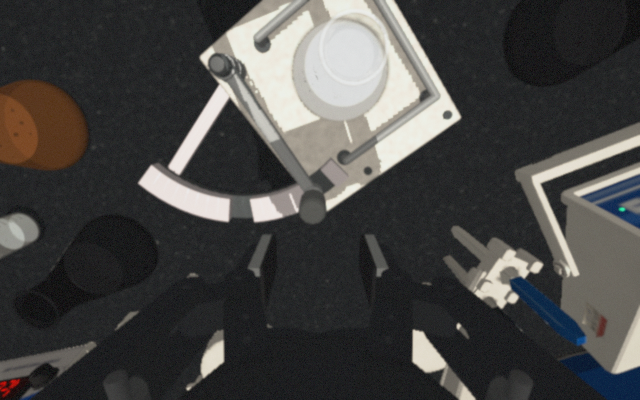

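View pics/scene4.png

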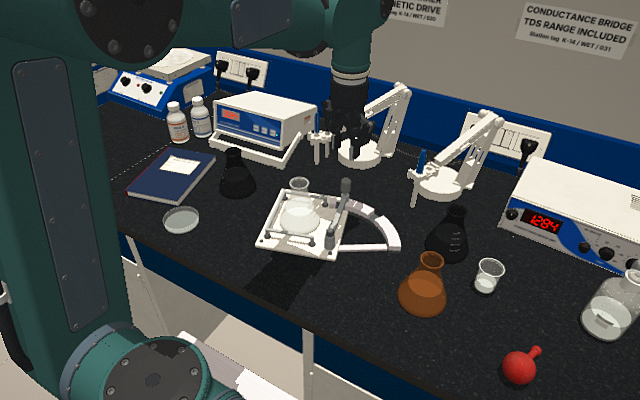

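The gate stays shut with the fingers open and clear: knob at (312,204) in the wrist view and (346,186) in the scene, flask unmoved. I'll check the knob's height from the two views, then hand in if it is low enough.

```bash
python3 - <<'E'
from h import *
o=bot.get_obs()
p,e=tri([ray('wrist',(312,204),o),ray('scene',(346,187))]);print(p,e)
ok=p[2]<.083 and np.hypot(*(p[:2]-[.593,.069]))<.013
print(ok)
if ok: print(bot.hand_in())
E
```

```text
[0.59713128 0.05899982 0.07055895] [np.float64(0.00014482375551861396), np.float64(0.00014482375551866806)]
True
the job is handed in; nothing more can be done
None
```

The gate is swung shut and its pin is down in the last slot by the base plate (knob measured about 71 mm up, gate still shut after release). The flask shows no movement in the images, and the job is handed in; the verdict was not reported.

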